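# Pack the mustard-glazed jar set into its transit tray

### The job

Pack the four mustard-yellow jars for loan: set each one gently, upright and right down into the foam recess cut to its size in the blue tray. Leave the cream jar and the red-brown jar, which are not part of the set, standing where they are, and do not knock any jar over or drop it.

Things in the scene. Friction and masses are not known exactly. Their poses are not given: they have to be found in the camera images.
- jar_small: round stoppered stoneware jar, mustard-yellow (smallest of the four) body with a dark brown neck and a cork top; body 38 mm diameter, 74 mm high overall, the top 28 mm being a straight neck 26 mm in diameter, good to grip from above; about 100 g; origin at the centre of its underside, z up its axis; to be packed
- jar_medium: round stoppered stoneware jar, mustard-yellow (second smallest of the four) body with a dark brown neck and a cork top; body 54 mm diameter, 84 mm high overall, the top 28 mm being a straight neck 34 mm in diameter, good to grip from above; about 200 g; origin at the centre of its underside, z up its axis; to be packed
- jar_large: round stoppered stoneware jar, mustard-yellow (second largest of the four) body with a dark brown neck and a cork top; body 70 mm diameter, 92 mm high overall, the top 28 mm being a straight neck 40 mm in diameter, good to grip from above; about 340 g; origin at the centre of its underside, z up its axis; to be packed
- jar_giant: round stoppered stoneware jar, mustard-yellow (largest of the four) body with a dark brown neck and a cork top; body 86 mm diameter, 100 mm high overall, the top 28 mm being a straight neck 46 mm in diameter, good to grip from above; about 480 g; origin at the centre of its underside, z up its axis; to be packed
- cream_jar: round stoppered stoneware jar, cream-white body with a dark brown neck and a cork top; body 54 mm diameter, 84 mm high overall, the top 28 mm being a straight neck 34 mm in diameter, good to grip from above; about 200 g; origin at the centre of its underside, z up its axis; look-alike, not part of the set
- red_jar: round stoppered stoneware jar, red-brown body with a dark brown neck and a cork top; body 70 mm diameter, 92 mm high overall, the top 28 mm being a straight neck 40 mm in diameter, good to grip from above; about 340 g; origin at the centre of its underside, z up its axis; look-alike, not part of the set
- nest_small: dark foam block 116 x 116 x 24 mm for the 38 mm jar: one round recess, 53 mm wide, 16 mm deep, 3 mm chamfer, light-blue floor; fixed in a blue tray, 118 mm from its neighbours in a 2 x 2 grid; tray 250 x 250 mm, walls up to 36 mm above the table; origin at the centre of the block's underside (5 mm above the table), recess floor 8 mm above the origin, z up, sides along x and y
- nest_medium: dark foam block 116 x 116 x 24 mm for the 54 mm jar: one round recess, 69 mm wide, 16 mm deep, 3 mm chamfer, light-blue floor; fixed in a blue tray, 118 mm from its neighbours in a 2 x 2 grid; tray 250 x 250 mm, walls up to 36 mm above the table; origin at the centre of the block's underside (5 mm above the table), recess floor 8 mm above the origin, z up, sides along x and y
- nest_large: dark foam block 116 x 116 x 24 mm for the 70 mm jar: one round recess, 85 mm wide, 16 mm deep, 3 mm chamfer, light-blue floor; fixed in a blue tray, 118 mm from its neighbours in a 2 x 2 grid; tray 250 x 250 mm, walls up to 36 mm above the table; origin at the centre of the block's underside (5 mm above the table), recess floor 8 mm above the origin, z up, sides along x and y
- nest_giant: dark foam block 116 x 116 x 24 mm for the 86 mm jar: one round recess, 101 mm wide, 16 mm deep, 3 mm chamfer, light-blue floor; fixed in a blue tray, 118 mm from its neighbours in a 2 x 2 grid; tray 250 x 250 mm, walls up to 36 mm above the table; origin at the centre of the block's underside (5 mm above the table), recess floor 8 mm above the origin, z up, sides along x and y
There are look-alikes about, which are no part of the job. Leave any pink or purple look-alike of the jar_small alone.

How it is judged:
By the outcome, as a careful person would: the job done as asked, in the order asked, and still so for the second after the job is handed in, with the robot touching nothing.
It also fails if it takes over 125 s, if anything falls off the work surface, if the arm or the gripper's body presses on something with over 40 N, if the wrist force passes 120 N, or if a joint passes its speed limit or range.

### The arm

A 7-joint arm with a two-finger parallel gripper is mounted at the origin on the work surface. World frame = base frame: x ahead of the robot, y to its left, z up, the work surface at z = 0. Lengths are in m, angles in rad, forces in N, time in s.
With the tool pointing down it reaches from about 0.35 to 0.9 m from the base axis. Payload 8.1 kg.
Tool frame: the origin (TCP) lies midway between the tips of the shut fingers; the grasp point (between the pads) lies 19 mm behind it; z points along the fingers, y is the line along which they close (so a half turn about z gives the same grasp; the last joint's range is limited). The gripper opens to 92 mm and grips with 3 to 60 N. Pads are 19 mm wide; open, the fingers measure 130 mm over their backs; the gripper's body (75 mm by 190 mm) begins 47 mm behind the grasp point.
Start: joints at [1.209, 0.434, 0.025, 1.573, -0.012, 1.134, -0.075], TCP at [0.16, -0.604, 0.227] pointing down, gripper open.
Joint ranges: [-2.62, 2.62], [-0.44, 2.09], [-1.27, 1.32], [0.08, 2.57], [-1.32, 4.46], [0.12, 2], [-2.74, 2.74]. Speed limits (rad/s): [2.22, 2.22, 3.01, 3.01, 3.14, 3.14, 3.14].

### API

Orientations are given as a rotation vector (axis times angle).
In Python, from cell import arm gives the robot as it stands.
- The arm moves only by the tool carry_out, never from a script. Its arguments are lists of equal length, an entry for each row: "claw": the finger opening in cm, from 0 to 9.18; "delta_pos": the shift along the tool's x, y, z in cm, a list of three; "angular": the turn, a rotation vector about the tool's x, y, z in rad, a list of three. In form: {"claw": [claw, ...], "delta_pos": [[dx, dy, dz], ...], "angular": [[ax, ay, az], ...]}. A call has 1 to 20 rows; each row shifts and turns the commanded pose from where the row before left it, along the tool's axes as they then stand; what a row does not reach is not made up. A row lasts 1/10 s, in which the tool goes at most 50 mm and 8.59 degrees, less where a joint would pass 70% of its speed; a pose out of reach is approached as far as the arm can. A call with a gripper value outside its range is refused whole. The fingers move at their own pace and stop on an object; "force" is the grip in N (left out, the last holds). Time passes only in rows, so rows that do not move let the fingers close. It gives the time, the measured TCP pose, the force, the opening and the grip force at its end, in the units of the state.
- arm.observe(): the state, without advancing time (a new reading comes with each control period).
- arm.get_image(name): name is "scene" or "top" or "wrist"; returns a dict with "frame" (384x512x3 uint8, red, green, blue), "mtx" (3x3 intrinsics, pixels), "dist" ([k1, k2, p1, p2, k3] as OpenCV has them; the pictures are not rectified), "T" (4x4, takes a point from camera to world coordinates). Camera axes: x right, y down, z forward; pixel columns grow to the right and rows downward; lengths in m; the calibration is good to about 2 mm. A picture is of the moment at which its call begins. There is no depth.
- arm.sign_off(): hands the job in; it is judged then, once.
Trained networks look in a picture, given as the dict that the camera call returned (one of the last four; its "shot" number tells which), for a name from the list of things; names that differ only in an ending like _2 or _b are one class to them, and where a whole thing is asked for, a point or a joint stands for the part that bears it (a point fixed in the world has none). Each returns a list of dicts, best first, with "conf" (0 to 1); they miss things now and then, are a little off and sometimes report something else, mostly with a low value. They report only what shows in the picture. A call takes as long as a camera call. They do not tell look-alikes from the thing itself.
- arm.look_for(label, picture): "centre" ([column, row] as shares, 0 to 1, of the picture: columns of its width, rows of its height, amid what is visible of it).
- arm.trace(label, picture): "region" (384x512 bool, what is visible of it) and "centre" ([column, row] as shares, 0 to 1, of the picture: columns of its width, rows of its height, amid what is visible of it).
- arm.place_of(label, picture): "centre" ([column, row] as shares, 0 to 1, of the picture: columns of its width, rows of its height: a listed point, or the origin of a listed thing).
The state is a dict: "clock": time; "joints": joint angles; "dq": joint speeds; "joint_efforts": joint torques, N m; "position": TCP position; "ee_rot": TCP orientation; "force": force on the tool from outside, world axes, zero at the start; "ft_torque": the same for the moment, N m; "width": opening from 0.0 (shut) to 1.0 (fully open); "gripper_force": force on a finger pad.
Only numpy, scipy, OpenCV 4.12 (cv2) and the standard library are available. Lean on these libraries where they do the work, as an engineer would, in place of code of your own. Each camera call takes 0.05 s, during which the arm holds its last target. There are 200 camera calls.

## Working session

There is one attempt and no reset: what is moved stays moved. The work goes in short steps, Python scripts to look and compute and a tool call to move; the robot and the scene stay as the last step left them, time stands still between calls to the robot, and variables do not carry over. Pictures are saved under pics/ and viewed, at most 14 in all, crops included, and the job is handed in when it is done.

Besides the shell and the picture viewer there is one more tool, called after "Emit:" by a JSON object that holds its "op" and its "data", one argument or row to a line. carry_out: Moves the arm, as the interface text tells. Its arguments: {"type":"object","properties":{"claw":{"type":"array","items":{"type":"number"}},"delta_pos":{"type":"array","items":{"type":"array","items":{"type":"number"}}},"angular":{"type":"array","items":{"type":"array","items":{"type":"number"}}},"force":{"type":"number"}},"required":["claw","delta_pos","angular"]}

```bash
mkdir -p pics
cat > h.py <<'E'
import cv2, numpy as np
from cell import arm
def ray(im,c):
    px=np.array([[c[0]*512,c[1]*384]],np.float64)
    u=cv2.undistortPoints(px.reshape(-1,1,2),im["mtx"],np.array(im["dist"]))[0,0]
    T=np.array(im["T"]); return T[:3,3],T[:3,:3]@np.array([u[0],u[1],1])
def at(im,c,z):
    o,d=ray(im,c); return o+d*(z-o[2])/d[2]
def save(im,n): cv2.imwrite(f"pics/{n}.png",cv2.cvtColor(im["frame"],cv2.COLOR_RGB2BGR))
E
python3 - <<'E'
from h import *
s=arm.observe(); print({k:np.round(v,3).tolist() for k,v in s.items()})
for n in("top","scene"):
    im=arm.get_image(n); save(im,n+"0"); print(n,np.round(im["T"],2).tolist())
    for l in "jar_small jar_medium jar_large jar_giant cream_jar red_jar nest_small nest_medium nest_large nest_giant".split():
        z=0.005 if 'nest' in l else 0
        for r in arm.place_of(l,im)[:4]:
            if r["conf"]>.2: print(l,round(r["conf"],2),np.round(np.array(r["centre"])*[512,384]),np.round(at(im,r["centre"],z),3))
E
```

```text
{'clock': 0.0, 'joints': [1.209, 0.435, 0.025, 1.574, -0.012, 1.134, -0.075], 'dq': [0.001, 0.0, 0.001, -0.002, 0.002, -0.001, 0.0], 'joint_efforts': [0.0, -66.785, 0.985, -31.445, -0.06, 0.043, 0.0], 'position': [0.16, -0.604, 0.226], 'ee_rot': [-3.114, -0.405, 0.0], 'force': [-0.588, 0.535, -0.175], 'ft_torque': [-0.042, 0.013, -0.071], 'gripper_force': 0.0, 'width': 0.995}
top [[0.0, -0.99, 0.16, 0.32], [-1.0, 0.0, 0.01, 0.07], [-0.01, -0.16, -0.99, 1.07], [0.0, 0.0, 0.0, 1.0]]
jar_small 0.75 [157. 259.] [0.301 0.365 0.   ]
jar_small 0.74 [133. 235.] [0.369 0.435 0.   ]
jar_small 0.69 [162. 231.] [0.379 0.354 0.   ]
jar_small 0.62 [135. 210.] [0.438 0.433 0.   ]
jar_medium 0.82 [261. 161.] [0.578 0.08  0.   ]
jar_large 0.95 [254. 210.] [0.437 0.099 0.   ]
jar_large 0.5 [258. 161.] [0.578 0.087 0.   ]
jar_giant 0.76 [174. 162.] [0.577 0.33  0.   ]
jar_giant 0.69 [164. 202.] [0.46  0.352 0.   ]
red_jar 0.87 [212. 200.] [0.467 0.216 0.   ]
red_jar 0.56 [389. 142.] [ 0.633 -0.287  0.   ]
nest_small 0.87 [392. 142.] [ 0.631 -0.294  0.005]
nest_medium 0.93 [354. 190.] [ 0.494 -0.183  0.005]
nest_large 0.69 [398. 185.] [ 0.508 -0.304  0.005]
nest_giant 0.55 [347. 151.] [ 0.607 -0.165  0.005]
scene [[-0.88, 0.33, -0.34, 0.82], [0.48, 0.59, -0.65, 0.72], [-0.01, -0.74, -0.68, 0.71], [0.0, 0.0, 0.0, 1.0]]
jar_small 0.82 [381. 255.] [0.301 0.354 0.   ]
jar_small 0.76 [386. 291.] [0.359 0.437 0.   ]
jar_small 0.68 [357. 268.] [0.375 0.355 0.   ]
jar_small 0.64 [329. 280.] [0.45  0.352 0.   ]
jar_medium 0.91 [226. 226.] [0.58 0.09 0.  ]
jar_large 0.5 [224. 224.] [0.58  0.082 0.   ]
jar_giant 0.93 [276. 299.] [0.577 0.334 0.   ]
cream_jar 0.78 [255. 262.] [ 0.57   0.226 -0.   ]
red_jar 0.78 [292. 242.] [ 0.462  0.218 -0.   ]
nest_small 0.97 [157. 155.] [ 0.642 -0.282  0.005]
nest_medium 0.65 [214. 157.] [ 0.491 -0.184  0.005]
nest_large 0.69 [195. 142.] [ 0.512 -0.29   0.005]
nest_giant 0.95 [181. 170.] [ 0.602 -0.175  0.005]
```

View pics/top0.png

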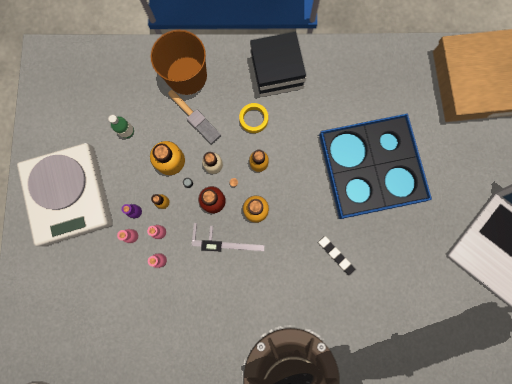

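View pics/scene0.png

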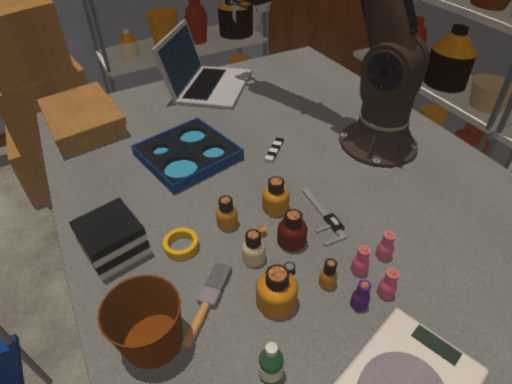

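The top view shows the mustard jars at about (167,157) giant, (256,208) large, (259,160) medium and (160,201) small. The cream jar is at (212,161) and the red at (212,199). The purple and pink ones at the lower left are look-alikes. The recesses are giant (348,151), small (389,142), medium (358,190) and large (399,182). I'll refine these with colour segmentation.

Run:
```python
from h import *
from scipy.spatial.transform import Rotation as R
from scipy.optimize import least_squares
im=arm.get_image("top"); f=im["frame"]; hsv=cv2.cvtColor(f,cv2.COLOR_RGB2HSV)
m=cv2.inRange(hsv,(85,80,150),(105,255,255))
n,l,st,c=cv2.connectedComponentsWithStats(m)
P=[]
for i in range(1,n):
    if st[i,4]>60: 
        p=at(im,(c[i]+.5)/[512,384],.013); P.append((st[i,4],p[:2])); print("blue",st[i],np.round(c[i]),np.round(p,4))
# jar silhouettes: fit revolution model in both views
g={"jar_small":(.457,.352,.019,.074,.013),"jar_medium":(.578,.085,.027,.084,.017),"jar_large":(.437,.095,.035,.092,.02),"jar_giant":(.577,.332,.043,.1,.023),"cream_jar":(.57,.226,.027,.084,.017),"red_jar":(.465,.217,.035,.092,.02)}
ims=[im,arm.get_image("scene")]
def proj(im,p):
    T=np.linalg.inv(im["T"]); rv,_=cv2.Rodrigues(T[:3,:3]); return cv2.projectPoints(p,rv,T[:3,3],im["mtx"],np.array(im["dist"]))[0][:,0]
def sil(im,x,y,r,h,n):
    M=np.zeros((384,512),np.uint8)
    a=np.linspace(0,2*np.pi,40)
    for z0,z1,rr in((0.002,h-.036,r),(h-.028,h,n)):
        pts=np.array([[x+rr*np.cos(t),y+rr*np.sin(t),z] for t in a for z in(z0,z1)])
        cv2.fillConvexPoly(M,cv2.convexHull(proj(im,pts).astype(np.float32)).astype(np.float32).round().astype(np.int32),1)
    return M
for k,(x,y,r,h,nk) in g.items():
    out=[]
    for im in ims:
        best=None;e=proj(im,np.array([[x,y,h/2]]))[0]
        for rg in arm.trace(k,im):
            d=np.hypot(*(np.array(rg["centre"])*[512,384]-e))
            if d<14 and (best is None or d<best[0]): best=(d,rg)
        if best is None: out.append("none");continue
        a=best[1]["region"]; b=(0,)
        for dx in np.arange(-.02,.0201,.002):
            for dy in np.arange(-.02,.0201,.002):
                s=sil(im,x+dx,y+dy,r,h,nk)>0
                q=(s&a).sum()/(s|a).sum()
                if q>b[0]: b=(q,x+dx,y+dy)
        out.append(np.round(b,3).tolist())
    print(k,out)
Rm=R.from_rotvec(arm.observe()["ee_rot"]).as_matrix();print(Rm.round(3))
w=arm.get_image("wrist");print(np.round(np.linalg.inv(np.block([[Rm,np.array(arm.observe()["position"])[:,None]],[0,0,0,1]]))@w["T"],3))
```

```text
blue [330 134  35  33 905] [347. 150.] [ 0.6055 -0.167   0.013 ]
blue [380 134  18  16 221] [388. 141.] [ 0.63   -0.2828  0.013 ]
blue [385 168  29  29 656] [399. 182.] [ 0.5136 -0.3069  0.013 ]
blue [346 179  24  24 442] [358. 190.] [ 0.4899 -0.1911  0.013 ]
jar_small [[0.647, 0.459, 0.356], [0.912, 0.461, 0.356]]
jar_medium [[0.928, 0.572, 0.087], [0.858, 0.572, 0.085]]
jar_large [[0.885, 0.435, 0.095], [0.917, 0.439, 0.095]]
jar_giant [[0.91, 0.581, 0.342], [0.946, 0.579, 0.34]]
cream_jar [[0.795, 0.566, 0.216], [0.957, 0.568, 0.216]]
red_jar [[0.938, 0.463, 0.213], [0.89, 0.463, 0.213]]
[[ 0.967  0.256  0.   ]
 [ 0.256 -0.967 -0.   ]
 [ 0.     0.    -1.   ]]
[[-0.001 -0.96  -0.281  0.075]
 [ 1.    -0.001 -0.001  0.   ]
 [ 0.001 -0.281  0.96  -0.159]
 [ 0.     0.     0.     1.   ]]
```

Emit:
{"op": "carry_out", "data": {
  "claw": [9, 9, 9, 9, 9, 9, 9, 9, 9, 9, 9, 9, 9, 9, 9, 9, 9, 9, 9, 9],
  "delta_pos": [
    [2.2, -3, 0],
    [2.2, -3, 0],
    [2.2, -3, 0],
    [2.2, -3, 0],
    [2.2, -3, 0],
    [2.2, -3, 0],
    [2.2, -3, 0],
    [2.2, -3, 0],
    [2.2, -3, 0],
    [2.2, -3, 0],
    [2.2, -3, 0],
    [2.2, -3, 0],
    [2.2, -3, 0],
    [2.2, -3, 0],
    [2.2, -3, 0],
    [2.2, -3, 0],
    [2.2, -3, 0],
    [2.2, -3, 0],
    [2.2, -3, 0],
    [2.2, -3, 0]
  ],
  "angular": [
    [0, 0, 0],
    [0, 0, 0],
    [0, 0, 0],
    [0, 0, 0],
    [0, 0, 0],
    [0, 0, 0],
    [0, 0, 0],
    [0, 0, 0],
    [0, 0, 0],
    [0, 0, 0],
    [0, 0, 0],
    [0, 0, 0],
    [0, 0, 0],
    [0, 0, 0],
    [0, 0, 0],
    [0, 0, 0],
    [0, 0, 0],
    [0, 0, 0],
    [0, 0, 0],
    [0, 0, 0]
  ]
}}

```text
clock: 3.85
position: [0.4323, 0.0898, 0.227]
ee_rot: [3.115, 0.405, 0.001]
force: [0.3, -0.2, 0.4]
width: 0.98
gripper_force: 0.0
```

```bash
cat >> h.py <<'E'
from scipy.spatial.transform import Rotation as R
J=dict(S=(.460,.356,.050),M=(.572,.086,.060),L=(.437,.095,.068),G=(.580,.341,.076))
N=dict(S=(.6285,-.281,.063),M=(.4885,-.189,.073),L=(.512,-.305,.081),G=(.604,-.165,.089))
def go(p):
    s=arm.observe(); Rm=R.from_rotvec(s["ee_rot"]).as_matrix()
    print("t",round(s["clock"],2),"pos",np.round(s["position"],4),"tilt",np.round(Rm[:,2],3),"w",round(s["width"]*9.18,2),"F",np.round(s["force"],1),"g",round(s["gripper_force"],1))
    print("delta tool cm",np.round(Rm.T@(np.array(p)-s["position"])*100,2))
E
python3 - <<'E'
from h import *
go(J["L"])
w=arm.get_image("wrist"); save(w,"w1")
for l in("jar_large","jar_medium"):
    for r in arm.place_of(l,w)[:3]: print(l,round(r["conf"],2),np.round(np.array(r["centre"])*[512,384]),np.round(at(w,r["centre"],0),4))
E
```

```text
t 3.85 pos [0.4323 0.0898 0.227 ] tilt [ 0.001 -0.    -1.   ] w 8.99 F [ 0.3 -0.2  0.4] g 0.0
delta tool cm [ 0.58 -0.39 15.9 ]
jar_large 0.66 [248. 149.] [0.4384 0.0927 0.    ]
jar_medium 0.68 [286.  28.] [0.5764 0.0866 0.    ]
```

View pics/w1.png

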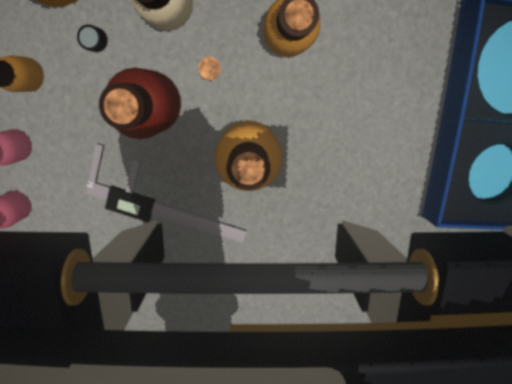

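The wrist view shows the large mustard jar at (248,155) and the red jar clear to the left at (140,103). The fingers have room either side. The position agrees with the first estimate.

Emit:
{"op": "carry_out", "data": {
  "claw": [9, 9, 9, 9, 9, 9, 9, 9, 9, 9, 9, 4, 3.6, 3.6, 3.6, 3.6, 3.6, 3.6, 3.6, 3.6],
  "delta_pos": [
    [0.6, -0.4, 0],
    [0, 0, 1.9],
    [0, 0, 2],
    [0, 0, 2],
    [0, 0, 2],
    [0, 0, 2],
    [0, 0, 2],
    [0, 0, 2],
    [0, 0, 1.2],
    [0, 0, 0.8],
    [0, 0, 0],
    [0, 0, 0],
    [0, 0, 0],
    [0, 0, 0],
    [0, 0, 0],
    [0, 0, 0],
    [0, 0, 0],
    [0, 0, 0],
    [0, 0, 0],
    [0, 0, 0]
  ],
  "angular": [
    [0, 0, 0],
    [0, 0, 0],
    [0, 0, 0],
    [0, 0, 0],
    [0, 0, 0],
    [0, 0, 0],
    [0, 0, 0],
    [0, 0, 0],
    [0, 0, 0],
    [0, 0, 0],
    [0, 0, 0],
    [0, 0, 0],
    [0, 0, 0],
    [0, 0, 0],
    [0, 0, 0],
    [0, 0, 0],
    [0, 0, 0],
    [0, 0, 0],
    [0, 0, 0],
    [0, 0, 0]
  ],
  "force": 20
}}

```text
clock: 6.0
position: [0.4366, 0.0936, 0.0677]
ee_rot: [3.115, 0.405, 0.0]
force: [1.1, -1.1, 1.0]
width: 0.432
gripper_force: 20.0
```

Run:
```python
from h import *
x,y,z=N["L"]; go((x,y,.20))
```

```text
t 6.0 pos [0.4366 0.0936 0.0677] tilt [ 0. -0. -1.] w 3.96 F [ 1.1 -1.1  1. ] g 20.0
delta tool cm [ -2.9   40.46 -13.21]
```

Emit:
{"op": "carry_out", "data": {
  "claw": [3.6, 3.6, 3.6, 3.6, 3.6, 3.6, 3.6, 3.6, 3.6, 3.6, 3.6, 3.6, 3.6, 3.6, 3.6, 3.6, 3.6, 3.6, 3.6, 3.6],
  "delta_pos": [
    [0, 0, -0.6],
    [0, 0, -1.6],
    [0, 0, -2.2],
    [0, 0, -2.4],
    [0, 0, -2.4],
    [0, 0, -2],
    [0, 1, -1.4],
    [-0.2, 2, -0.6],
    [-0.3, 3.5, 0],
    [-0.3, 4, 0],
    [-0.3, 4, 0],
    [-0.3, 4, 0],
    [-0.3, 4, 0],
    [-0.3, 4, 0],
    [-0.3, 4, 0],
    [-0.3, 3.5, 0],
    [-0.2, 3, 0],
    [-0.1, 2, 0],
    [0, 1, 0],
    [0, 0.5, 0]
  ],
  "angular": [
    [0, 0, 0],
    [0, 0, 0],
    [0, 0, 0],
    [0, 0, 0],
    [0, 0, 0],
    [0, 0, 0],
    [0, 0, 0],
    [0, 0, 0],
    [0, 0, 0],
    [0, 0, 0],
    [0, 0, 0],
    [0, 0, 0],
    [0, 0, 0],
    [0, 0, 0],
    [0, 0, 0],
    [0, 0, 0],
    [0, 0, 0],
    [0, 0, 0],
    [0, 0, 0],
    [0, 0, 0]
  ]
}}

```text
clock: 8.0
position: [0.5119, -0.3052, 0.1993]
ee_rot: [-3.114, -0.404, 0.001]
force: [-0.0, 0.2, -4.6]
width: 0.431
gripper_force: 20.0
```

Run:
```python
from h import *
go(N["L"])
w=arm.get_image("wrist"); save(w,"w2")
for l in "jar_large nest_large nest_medium nest_giant nest_small".split():
    z=.132-.013*0 if l[0]=='j' else .005
    for r in arm.place_of(l,w)[:2]: print(l,round(r["conf"],2),np.round(np.array(r["centre"])*[512,384]),np.round(at(w,r["centre"],z),4))
```

```text
t 8.0 pos [ 0.5119 -0.3052  0.1993] tilt [-0.001  0.001 -1.   ] w 3.95 F [-0.   0.2 -4.6] g 20.0
delta tool cm [ 2.000e-02 -1.000e-02  1.183e+01]
jar_large 0.7 [249. 198.] [ 0.5118 -0.3051  0.132 ]
nest_large 0.59 [252. 158.] [ 0.5153 -0.3067  0.005 ]
nest_medium 0.62 [142. 152.] [ 0.4919 -0.1909  0.005 ]
nest_giant 0.94 [140.  39.] [ 0.6045 -0.1685  0.005 ]
nest_small 0.88 [255.  41.] [ 0.6305 -0.28    0.005 ]
```

View pics/w2.png

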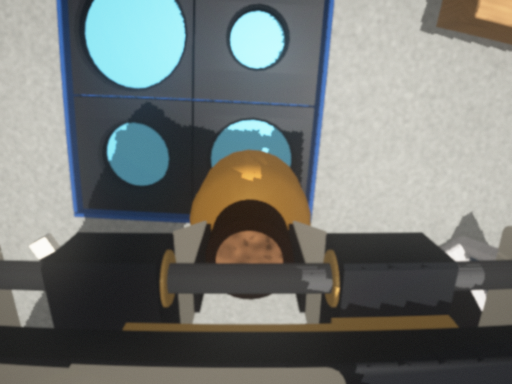

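The wrist view shows the jar upright and centred in the grip, over its recess at (252,155). It's within about 2 mm of my estimate.

Emit:
{"op": "carry_out", "data": {
  "claw": [3.6, 3.6, 3.6, 3.6, 3.6, 3.6, 3.6, 3.6, 3.6, 3.6, 3.6, 3.6, 3.6, 3.6, 3.6, 3.6, 3.6, 3.6, 3.6],
  "delta_pos": [
    [0.1, 0.1, 0.7],
    [0, 0, 1.5],
    [0, 0, 2],
    [0, 0, 2],
    [0, 0, 1.5],
    [0, 0, 1],
    [0, 0, 0.6],
    [0, 0, 0.5],
    [0, 0, 0.4],
    [0, 0, 0.3],
    [0, 0, 0.3],
    [0, 0, 0.2],
    [0, 0, 0.2],
    [0, 0, 0.2],
    [0, 0, 0.1],
    [0, 0, 0.1],
    [0, 0, 0.1],
    [0, 0, 0.1],
    [0, 0, 0]
  ],
  "angular": [
    [0, 0, 0],
    [0, 0, 0],
    [0, 0, 0],
    [0, 0, 0],
    [0, 0, 0],
    [0, 0, 0],
    [0, 0, 0],
    [0, 0, 0],
    [0, 0, 0],
    [0, 0, 0],
    [0, 0, 0],
    [0, 0, 0],
    [0, 0, 0],
    [0, 0, 0],
    [0, 0, 0],
    [0, 0, 0],
    [0, 0, 0],
    [0, 0, 0],
    [0, 0, 0]
  ]
}}

```text
clock: 10.2
position: [0.5133, -0.3058, 0.0816]
ee_rot: [-3.115, -0.405, 0.0]
force: [0.0, -0.2, -3.5]
width: 0.428
gripper_force: 20.0
```

Emit:
{"op": "carry_out", "data": {
  "claw": [3.6, 3.6, 4, 4.1, 4.2, 4.5, 5, 5.5, 6, 7, 7, 7, 7, 7, 7, 7],
  "delta_pos": [
    [0, 0, 0.1],
    [0, 0, 0],
    [0, 0, 0],
    [0, 0, 0],
    [0, 0, 0],
    [0, 0, 0],
    [0, 0, 0],
    [0, 0, 0],
    [0, 0, 0],
    [0, 0, 0],
    [0, 0, -1],
    [0, 0, -2],
    [0, 0, -3],
    [0, 0, -3],
    [0, 0, -2],
    [0, 0, -0.8]
  ],
  "angular": [
    [0, 0, 0],
    [0, 0, 0],
    [0, 0, 0],
    [0, 0, 0],
    [0, 0, 0],
    [0, 0, 0],
    [0, 0, 0],
    [0, 0, 0],
    [0, 0, 0],
    [0, 0, 0],
    [0, 0, 0],
    [0, 0, 0],
    [0, 0, 0],
    [0, 0, 0],
    [0, 0, 0],
    [0, 0, 0]
  ]
}}

```text
clock: 11.8
position: [0.5145, -0.3062, 0.2018]
ee_rot: [3.113, 0.405, 0.005]
force: [0.7, -0.1, 0.1]
width: 0.757
gripper_force: 0.0
```

Run:
```python
from h import *
x,y,z=J["M"];go((x,y,.2))
w=arm.get_image("top"); save({"frame":cv2.resize(w["frame"][100:240,300:460],None,fx=3,fy=3)},"t2")
```

```text
t 11.8 pos [ 0.5145 -0.3062  0.2018] tilt [ 0.004 -0.002 -1.   ] w 6.95 F [ 0.7 -0.1  0.1] g 0.0
delta tool cm [ 15.59 -36.44   0.12]
```

View pics/t2.png

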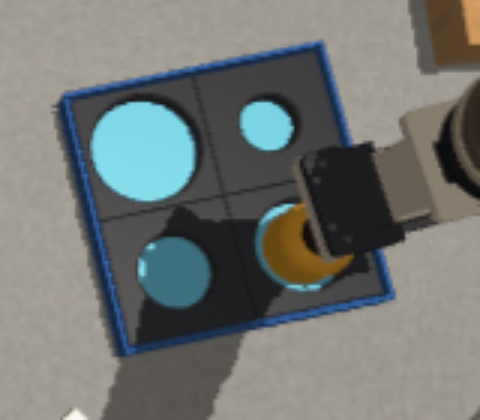

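The large jar stands in its recess at crop (305,250), partly hidden by the gripper. Next is the medium jar.

Emit:
{"op": "carry_out", "data": {
  "claw": [7, 7, 7, 7, 7, 7, 7, 7, 7, 7, 7, 7, 7, 7, 7],
  "delta_pos": [
    [0.4, -1, 0],
    [0.9, -2, 0],
    [1.3, -3, 0],
    [1.5, -3.5, 0],
    [1.5, -3.5, 0],
    [1.5, -3.5, 0],
    [1.5, -3.5, 0],
    [1.5, -3.5, 0],
    [1.5, -3.5, 0],
    [1.4, -3.4, 0],
    [1.2, -2.5, 0],
    [0.8, -2, 0],
    [0.6, -1, 0],
    [0, 0, 0],
    [0, 0, 0]
  ],
  "angular": [
    [0, 0, 0],
    [0, 0, 0],
    [0, 0, 0],
    [0, 0, 0],
    [0, 0, 0],
    [0, 0, 0],
    [0, 0, 0],
    [0, 0, 0],
    [0, 0, 0],
    [0, 0, 0],
    [0, 0, 0],
    [0, 0, 0],
    [0, 0, 0],
    [0, 0, 0],
    [0, 0, 0]
  ]
}}

```text
clock: 13.35
position: [0.5719, 0.0801, 0.198]
ee_rot: [3.115, 0.404, -0.002]
force: [0.2, 0.0, -0.1]
width: 0.761
gripper_force: 0.0
```

Run:
```python
from h import *
go(J["M"])
w=arm.get_image("wrist")
for l in("jar_medium","cream_jar"):
    for r in arm.place_of(l,w)[:3]: print(l,round(r["conf"],2),np.round(np.array(r["centre"])*[512,384]),np.round(at(w,r["centre"],0),4))
w=arm.get_image("top"); save({"frame":cv2.resize(w["frame"][100:240,300:460],None,fx=3,fy=3)},"t3")
```

```text
t 13.35 pos [0.5719 0.0801 0.198 ] tilt [-0.001 -0.001 -1.   ] w 6.98 F [ 0.2  0.  -0.1] g 0.0
delta tool cm [ 0.18 -0.58 13.8 ]
jar_medium 0.65 [244. 158.] [0.5723 0.0863 0.    ]
cream_jar 0.57 [125. 135.] [0.5642 0.2161 0.    ]
```

View pics/t3.png

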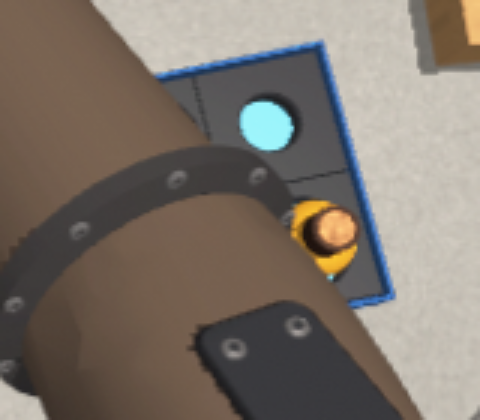

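The large jar stands upright in its recess, with its cork at crop (333,230). The arm hides the rest of the tray. Now I'll grasp the medium jar.

Emit:
{"op": "carry_out", "data": {
  "claw": [7, 7, 7, 7, 7, 7, 7, 7, 7, 7, 3, 3, 3, 3, 3, 3, 3],
  "delta_pos": [
    [0.2, -0.6, 0.8],
    [0, 0, 1.5],
    [0, 0, 2],
    [0, 0, 2],
    [0, 0, 2],
    [0, 0, 2],
    [0, 0, 2],
    [0, 0, 1],
    [0, 0, 0.5],
    [0, 0, 0],
    [0, 0, 0],
    [0, 0, 0],
    [0, 0, 0],
    [0, 0, 0],
    [0, 0, 0],
    [0, 0, 0],
    [0, 0, 0]
  ],
  "angular": [
    [0, 0, 0],
    [0, 0, 0],
    [0, 0, 0],
    [0, 0, 0],
    [0, 0, 0],
    [0, 0, 0],
    [0, 0, 0],
    [0, 0, 0],
    [0, 0, 0],
    [0, 0, 0],
    [0, 0, 0],
    [0, 0, 0],
    [0, 0, 0],
    [0, 0, 0],
    [0, 0, 0],
    [0, 0, 0],
    [0, 0, 0]
  ],
  "force": 15
}}

```text
clock: 15.25
position: [0.5729, 0.0873, 0.0608]
ee_rot: [3.115, 0.405, 0.0]
force: [0.3, -0.9, 1.7]
width: 0.373
gripper_force: 14.9
```

Run:
```python
from h import *
N["M"]=(.4895,-.19,.073)
go((.4895,-.19,.2))
```

```text
t 15.25 pos [0.5729 0.0873 0.0608] tilt [ 0. -0. -1.] w 3.42 F [ 0.3 -0.9  1.7] g 14.9
delta tool cm [-15.15  24.68 -13.91]
```

Emit:
{"op": "carry_out", "data": {
  "claw": [3, 3, 3, 3, 3, 3, 3, 3, 3, 3, 3, 3, 3, 3, 3, 3, 3, 3, 3, 3],
  "delta_pos": [
    [0, 0, -0.6],
    [0, 0, -1.6],
    [0, 0, -2.4],
    [0, 0, -2.6],
    [0, 0, -2.6],
    [0, 0, -2.2],
    [-0.6, 1, -1.3],
    [-1.2, 2, -0.6],
    [-1.6, 2.6, 0],
    [-1.8, 3, 0],
    [-1.8, 3, 0],
    [-1.8, 3, 0],
    [-1.8, 3, 0],
    [-1.6, 2.6, 0],
    [-1.3, 2, 0],
    [-0.9, 1.4, 0],
    [-0.5, 0.8, 0],
    [-0.2, 0.3, 0],
    [0, 0, 0],
    [0, 0, 0]
  ],
  "angular": [
    [0, 0, 0],
    [0, 0, 0],
    [0, 0, 0],
    [0, 0, 0],
    [0, 0, 0],
    [0, 0, 0],
    [0, 0, 0],
    [0, 0, 0],
    [0, 0, 0],
    [0, 0, 0],
    [0, 0, 0],
    [0, 0, 0],
    [0, 0, 0],
    [0, 0, 0],
    [0, 0, 0],
    [0, 0, 0],
    [0, 0, 0],
    [0, 0, 0],
    [0, 0, 0],
    [0, 0, 0]
  ]
}}

```text
clock: 17.25
position: [0.4902, -0.1889, 0.1997]
ee_rot: [-3.115, -0.407, -0.0]
force: [-0.2, -0.4, -1.4]
width: 0.365
gripper_force: 14.9
```

Run:
```python
from h import *
go((.4895,-.19,.074))
w=arm.get_image("wrist"); save(w,"w4")
for l in "jar_medium nest_large nest_medium nest_giant nest_small".split():
    z=.139 if l[0]=='j' else .005
    for r in arm.place_of(l,w)[:2]: print(l,round(r["conf"],2),np.round(np.array(r["centre"])*[512,384]),np.round(at(w,r["centre"],z),4))
```

```text
t 17.25 pos [ 0.4902 -0.1889  0.1997] tilt [ 0.  0. -1.] w 3.36 F [-0.2 -0.4 -1.4] g 14.9
delta tool cm [-0.1   0.09 12.57]
jar_medium 0.88 [253. 202.] [ 0.4901 -0.1914  0.139 ]
nest_medium 0.84 [251. 162.] [ 0.4895 -0.1907  0.005 ]
nest_medium 0.21 [361. 169.] [ 0.5127 -0.3097  0.005 ]
nest_giant 0.95 [259.  45.] [ 0.6064 -0.168   0.005 ]
nest_small 0.79 [376.  52.] [ 0.6309 -0.2831  0.005 ]
```

View pics/w4.png

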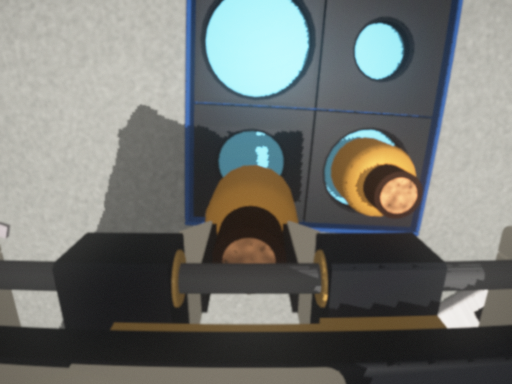

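The large jar is seated in its recess at (375,175). The medium jar hangs straight over its own recess at (251,160).

Emit:
{"op": "carry_out", "data": {
  "claw": [3, 3, 3, 3, 3, 3, 3, 3, 3, 3, 3, 3, 3, 3, 3, 3, 3, 3, 3, 3],
  "delta_pos": [
    [-0.1, 0.1, 0.7],
    [0, 0, 1.5],
    [0, 0, 2],
    [0, 0, 2],
    [0, 0, 1.8],
    [0, 0, 1.2],
    [0, 0, 0.8],
    [0, 0, 0.6],
    [0, 0, 0.4],
    [0, 0, 0.3],
    [0, 0, 0.3],
    [0, 0, 0.2],
    [0, 0, 0.2],
    [0, 0, 0.2],
    [0, 0, 0.1],
    [0, 0, 0.1],
    [0, 0, 0.1],
    [0, 0, 0.1],
    [0, 0, 0],
    [0, 0, 0]
  ],
  "angular": [
    [0, 0, 0],
    [0, 0, 0],
    [0, 0, 0],
    [0, 0, 0],
    [0, 0, 0],
    [0, 0, 0],
    [0, 0, 0],
    [0, 0, 0],
    [0, 0, 0],
    [0, 0, 0],
    [0, 0, 0],
    [0, 0, 0],
    [0, 0, 0],
    [0, 0, 0],
    [0, 0, 0],
    [0, 0, 0],
    [0, 0, 0],
    [0, 0, 0],
    [0, 0, 0],
    [0, 0, 0]
  ]
}}

```text
clock: 19.55
position: [0.4893, -0.1913, 0.0738]
ee_rot: [3.115, 0.405, 0.0]
force: [0.1, -0.1, -1.0]
width: 0.366
gripper_force: 14.9
```

Emit:
{"op": "carry_out", "data": {
  "claw": [3, 3, 3.4, 3.5, 3.6, 4, 4.5, 5, 5.5, 6, 6, 6, 6, 6, 6, 6],
  "delta_pos": [
    [0, 0, 0.05],
    [0, 0, 0],
    [0, 0, 0],
    [0, 0, 0],
    [0, 0, 0],
    [0, 0, 0],
    [0, 0, 0],
    [0, 0, 0],
    [0, 0, 0],
    [0, 0, 0],
    [0, 0, -1],
    [0, 0, -2],
    [0, 0, -3],
    [0, 0, -3],
    [0, 0, -2.5],
    [0, 0, -1]
  ],
  "angular": [
    [0, 0, 0],
    [0, 0, 0],
    [0, 0, 0],
    [0, 0, 0],
    [0, 0, 0],
    [0, 0, 0],
    [0, 0, 0],
    [0, 0, 0],
    [0, 0, 0],
    [0, 0, 0],
    [0, 0, 0],
    [0, 0, 0],
    [0, 0, 0],
    [0, 0, 0],
    [0, 0, 0],
    [0, 0, 0]
  ]
}}

```text
clock: 21.15
position: [0.4905, -0.1914, 0.2014]
ee_rot: [3.113, 0.405, 0.006]
force: [0.2, -0.5, 0.2]
width: 0.653
gripper_force: 0.0
```

Run:
```python
from h import *
x,y,z=J["S"];go((x,y,.2))
```

```text
t 21.15 pos [ 0.4905 -0.1914  0.2014] tilt [ 0.004 -0.001 -1.   ] w 5.99 F [ 0.2 -0.5  0.2] g 0.0
delta tool cm [ 1.106e+01 -5.369e+01  5.000e-02]
```

Emit:
{"op": "carry_out", "data": {
  "claw": [5, 5, 5, 5, 5, 5, 5, 5, 5, 5, 5, 5, 5, 5, 5, 5, 5, 5, 5, 5],
  "delta_pos": [
    [0.2, -1, 0],
    [0.4, -2, 0],
    [0.6, -3, 0],
    [0.75, -3.6, 0],
    [0.75, -3.6, 0],
    [0.75, -3.6, 0],
    [0.75, -3.6, 0],
    [0.75, -3.6, 0],
    [0.75, -3.6, 0],
    [0.75, -3.6, 0],
    [0.75, -3.6, 0],
    [0.75, -3.6, 0],
    [0.75, -3.6, 0],
    [0.75, -3.6, 0],
    [0.75, -3.6, 0],
    [0.5, -2.5, 0],
    [0.3, -1.5, 0],
    [0.1, -0.5, 0],
    [0, 0, 0],
    [0, 0, 0]
  ],
  "angular": [
    [0, 0, 0],
    [0, 0, 0],
    [0, 0, 0],
    [0, 0, 0],
    [0, 0, 0],
    [0, 0, 0],
    [0, 0, 0],
    [0, 0, 0],
    [0, 0, 0],
    [0, 0, 0],
    [0, 0, 0],
    [0, 0, 0],
    [0, 0, 0],
    [0, 0, 0],
    [0, 0, 0],
    [0, 0, 0],
    [0, 0, 0],
    [0, 0, 0],
    [0, 0, 0],
    [0, 0, 0]
  ]
}}

```text
clock: 23.15
position: [0.4595, 0.3547, 0.1978]
ee_rot: [3.114, 0.403, -0.001]
force: [-0.4, -0.8, -0.3]
width: 0.545
gripper_force: 0.0
```

Run:
```python
from h import *
go(J["S"])
w=arm.get_image("wrist"); save(w,"w5")
for l in("jar_small","jar_giant"):
    for r in arm.place_of(l,w)[:4]: print(l,round(r["conf"],2),np.round(np.array(r["centre"])*[512,384]),np.round(at(w,r["centre"],0),4))
```

```text
t 23.15 pos [0.4595 0.3547 0.1978] tilt [-0.    -0.001 -1.   ] w 5.01 F [-0.4 -0.8 -0.3] g 0.0
delta tool cm [ 0.09 -0.13 14.78]
jar_small 0.97 [177. 166.] [0.4332 0.4297 0.    ]
jar_small 0.83 [223. 228.] [0.3746 0.3636 0.    ]
jar_small 0.72 [215. 285.] [0.2981 0.3564 0.    ]
jar_small 0.71 [160. 219.] [0.3664 0.4363 0.    ]
jar_giant 0.91 [295.  49.] [0.5811 0.3392 0.    ]
```

View pics/w5.png

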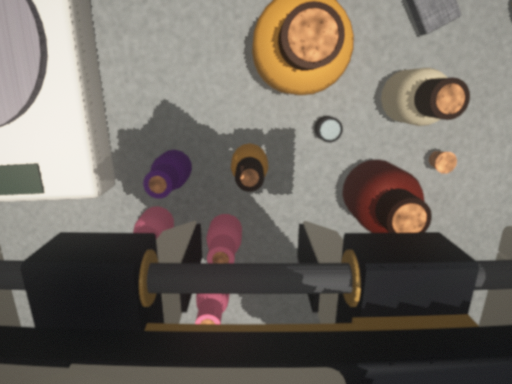

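The mustard small jar sits between the fingers at (249,165). The purple jar at (167,172) and the pinks are clear of the finger path.

Emit:
{"op": "carry_out", "data": {
  "claw": [5, 5, 5, 5, 5, 5, 5, 5, 5, 5, 2.2, 2.2, 2.2, 2.2, 2.2, 2.2, 2.2],
  "delta_pos": [
    [0.1, -0.1, 0.8],
    [0, 0, 1.6],
    [0, 0, 2.2],
    [0, 0, 2.2],
    [0, 0, 2.2],
    [0, 0, 2.2],
    [0, 0, 2],
    [0, 0, 1],
    [0, 0, 0.5],
    [0, 0, 0],
    [0, 0, 0],
    [0, 0, 0],
    [0, 0, 0],
    [0, 0, 0],
    [0, 0, 0],
    [0, 0, 0],
    [0, 0, 0]
  ],
  "angular": [
    [0, 0, 0],
    [0, 0, 0],
    [0, 0, 0],
    [0, 0, 0],
    [0, 0, 0],
    [0, 0, 0],
    [0, 0, 0],
    [0, 0, 0],
    [0, 0, 0],
    [0, 0, 0],
    [0, 0, 0],
    [0, 0, 0],
    [0, 0, 0],
    [0, 0, 0],
    [0, 0, 0],
    [0, 0, 0],
    [0, 0, 0]
  ],
  "force": 12
}}

```text
clock: 25.0
position: [0.4601, 0.3576, 0.0515]
ee_rot: [-3.115, -0.405, -0.001]
force: [0.2, -0.4, 4.2]
width: 0.278
gripper_force: 11.9
```

Run:
```python
from h import *
go((.63,-.282,.2))
```

```text
t 25.0 pos [0.4601 0.3576 0.0515] tilt [ 0.001  0.    -1.   ] w 2.55 F [ 0.2 -0.4  4.2] g 11.9
delta tool cm [  0.08  66.18 -14.85]
```

Emit:
{"op": "carry_out", "data": {
  "claw": [2.2, 2.2, 2.2, 2.2, 2.2, 2.2, 2.2, 2.2, 2.2, 2.2, 2.2, 2.2, 2.2, 2.2, 2.2, 2.2, 2.2, 2.2, 2.2, 2.2],
  "delta_pos": [
    [0, 0, -0.6],
    [0, 0, -1.6],
    [0, 0, -2.5],
    [0, 0, -2.8],
    [0, 0, -2.8],
    [0, 0, -2.4],
    [0, 1, -1.4],
    [0, 2, -0.7],
    [0, 3, 0],
    [0, 3.5, 0],
    [0, 3.5, 0],
    [0, 3.5, 0],
    [0, 3.5, 0],
    [0, 3.5, 0],
    [0, 3.5, 0],
    [0, 3.5, 0],
    [0, 3.5, 0],
    [0, 3.5, 0],
    [0, 3.5, 0],
    [0, 3.5, 0]
  ],
  "angular": [
    [0, 0, 0],
    [0, 0, 0],
    [0, 0, 0],
    [0, 0, 0],
    [0, 0, 0],
    [0, 0, 0],
    [0, 0, 0],
    [0, 0, 0],
    [0, 0, 0],
    [0, 0, 0],
    [0, 0, 0],
    [0, 0, 0],
    [0, 0, 0],
    [0, 0, 0],
    [0, 0, 0],
    [0, 0, 0],
    [0, 0, 0],
    [0, 0, 0],
    [0, 0, 0],
    [0, 0, 0]
  ]
}}

```text
clock: 27.0
position: [0.573, -0.0749, 0.1987]
ee_rot: [3.115, 0.405, -0.002]
force: [1.0, 0.7, -0.5]
width: 0.277
gripper_force: 11.9
```

Emit:
{"op": "carry_out", "data": {
  "claw": [2.2, 2.2, 2.2, 2.2, 2.2, 2.2, 2.2, 2.2, 2.2, 2.2],
  "delta_pos": [
    [0, 3.5, 0],
    [0, 3.5, 0],
    [0, 3.5, 0],
    [0, 3.5, 0],
    [0, 3.2, 0],
    [0, 2.3, 0],
    [0, 1.5, 0],
    [0, 0.7, 0],
    [0, 0, 0],
    [0, 0, 0]
  ],
  "angular": [
    [0, 0, 0],
    [0, 0, 0],
    [0, 0, 0],
    [0, 0, 0],
    [0, 0, 0],
    [0, 0, 0],
    [0, 0, 0],
    [0, 0, 0],
    [0, 0, 0],
    [0, 0, 0]
  ]
}}

```text
clock: 28.0
position: [0.6292, -0.2808, 0.1992]
ee_rot: [-3.114, -0.408, 0.0]
force: [-0.2, 0.4, -1.8]
width: 0.284
gripper_force: 11.9
```

Run:
```python
from h import *
go((.63,-.282,.0645))
w=arm.get_image("wrist"); save(w,"w6")
for l in "jar_small nest_large nest_medium nest_giant nest_small".split():
    z=.149 if l[0]=='j' else .005
    for r in arm.place_of(l,w)[:2]: print(l,round(r["conf"],2),np.round(np.array(r["centre"])*[512,384]),np.round(at(w,r["centre"],z),4))
```

```text
t 28.0 pos [ 0.6292 -0.2808  0.1992] tilt [-0.     0.001 -1.   ] w 2.6 F [-0.2  0.4 -1.8] g 11.9
delta tool cm [ 0.05  0.15 13.47]
jar_small 0.79 [252. 204.] [ 0.6312 -0.2823  0.149 ]
jar_small 0.64 [142. 155.] [ 0.6453 -0.2054  0.149 ]
nest_giant 0.81 [143. 156.] [ 0.6048 -0.1675  0.005 ]
nest_small 0.85 [251. 160.] [ 0.6308 -0.2815  0.005 ]
```

View pics/w6.png

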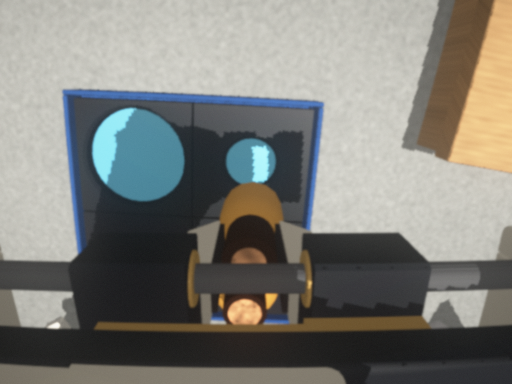

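The small jar is upright over its recess at (251,160), and the wooden box at the right is clear.

Emit:
{"op": "carry_out", "data": {
  "claw": [2.2, 2.2, 2.2, 2.2, 2.2, 2.2, 2.2, 2.2, 2.2, 2.2, 2.2, 2.2, 2.2, 2.2, 2.2, 2.2, 2.2, 2.2, 2.2, 2.2],
  "delta_pos": [
    [0.1, 0.1, 0.8],
    [0, 0, 1.6],
    [0, 0, 2.2],
    [0, 0, 2.2],
    [0, 0, 2],
    [0, 0, 1.2],
    [0, 0, 0.8],
    [0, 0, 0.6],
    [0, 0, 0.4],
    [0, 0, 0.3],
    [0, 0, 0.3],
    [0, 0, 0.2],
    [0, 0, 0.2],
    [0, 0, 0.2],
    [0, 0, 0.1],
    [0, 0, 0.1],
    [0, 0, 0.1],
    [0, 0, 0.1],
    [0, 0, 0],
    [0, 0, 0]
  ],
  "angular": [
    [0, 0, 0],
    [0, 0, 0],
    [0, 0, 0],
    [0, 0, 0],
    [0, 0, 0],
    [0, 0, 0],
    [0, 0, 0],
    [0, 0, 0],
    [0, 0, 0],
    [0, 0, 0],
    [0, 0, 0],
    [0, 0, 0],
    [0, 0, 0],
    [0, 0, 0],
    [0, 0, 0],
    [0, 0, 0],
    [0, 0, 0],
    [0, 0, 0],
    [0, 0, 0],
    [0, 0, 0]
  ]
}}

```text
clock: 30.3
position: [0.6304, -0.2832, 0.0652]
ee_rot: [3.115, 0.405, -0.0]
force: [0.6, 0.3, -0.9]
width: 0.285
gripper_force: 11.9
```

Emit:
{"op": "carry_out", "data": {
  "claw": [2.2, 2.2, 2.6, 2.7, 2.8, 3, 3.5, 4, 4.5, 5, 5, 5, 5, 5, 5, 5],
  "delta_pos": [
    [0, 0, 0.1],
    [0, 0, 0],
    [0, 0, 0],
    [0, 0, 0],
    [0, 0, 0],
    [0, 0, 0],
    [0, 0, 0],
    [0, 0, 0],
    [0, 0, 0],
    [0, 0, 0],
    [0, 0, -1],
    [0, 0, -2],
    [0, 0, -3],
    [0, 0, -3],
    [0, 0, -2.8],
    [0, 0, -1.5]
  ],
  "angular": [
    [0, 0, 0],
    [0, 0, 0],
    [0, 0, 0],
    [0, 0, 0],
    [0, 0, 0],
    [0, 0, 0],
    [0, 0, 0],
    [0, 0, 0],
    [0, 0, 0],
    [0, 0, 0],
    [0, 0, 0],
    [0, 0, 0],
    [0, 0, 0],
    [0, 0, 0],
    [0, 0, 0],
    [0, 0, 0]
  ]
}}

```text
clock: 31.9
position: [0.6316, -0.2833, 0.2009]
ee_rot: [3.114, 0.405, 0.006]
force: [1.5, -0.1, 0.0]
width: 0.547
gripper_force: 0.0
```

Run:
```python
from h import *
x,y,z=J["G"];go((x,y,.205))
```

```text
t 31.9 pos [ 0.6316 -0.2833  0.2009] tilt [ 0.004 -0.001 -1.   ] w 5.02 F [ 1.5 -0.1  0. ] g 0.0
delta tool cm [ 10.99 -61.67  -0.51]
```

Emit:
{"op": "carry_out", "data": {
  "claw": [8, 8, 8, 8, 8, 8, 8, 8, 8, 8, 8, 8, 8, 8, 8, 8, 8, 8, 8, 8],
  "delta_pos": [
    [0.2, -1, 0],
    [0.3, -2, 0],
    [0.5, -3, 0],
    [0.65, -3.6, 0],
    [0.65, -3.6, 0],
    [0.65, -3.6, 0],
    [0.65, -3.6, 0],
    [0.65, -3.6, 0],
    [0.65, -3.6, 0],
    [0.65, -3.6, 0],
    [0.65, -3.6, 0],
    [0.65, -3.6, 0],
    [0.65, -3.6, 0],
    [0.65, -3.6, 0],
    [0.65, -3.6, 0],
    [0.65, -3.6, 0],
    [0.65, -3.6, 0],
    [0.5, -2.8, 0],
    [0.3, -1.7, 0],
    [0.1, -0.8, 0]
  ],
  "angular": [
    [0, 0, 0],
    [0, 0, 0],
    [0, 0, 0],
    [0, 0, 0],
    [0, 0, 0],
    [0, 0, 0],
    [0, 0, 0],
    [0, 0, 0],
    [0, 0, 0],
    [0, 0, 0],
    [0, 0, 0],
    [0, 0, 0],
    [0, 0, 0],
    [0, 0, 0],
    [0, 0, 0],
    [0, 0, 0],
    [0, 0, 0],
    [0, 0, 0],
    [0, 0, 0],
    [0, 0, 0]
  ]
}}

```text
clock: 33.9
position: [0.5767, 0.3437, 0.1959]
ee_rot: [3.115, 0.411, -0.004]
force: [0.6, 0.2, -0.5]
width: 0.87
gripper_force: 0.0
```

Run:
```python
from h import *
go(J["G"])
w=arm.get_image("wrist")
for l in("jar_giant","cream_jar"):
    for r in arm.place_of(l,w)[:4]: print(l,round(r["conf"],2),np.round(np.array(r["centre"])*[512,384]),np.round(at(w,r["centre"],0),4))
w=arm.get_image("top"); save({"frame":cv2.resize(w["frame"][100:240,140:460],None,fx=2.5,fy=2.5)},"t7")
```

```text
t 33.9 pos [0.5767 0.3437 0.1959] tilt [-0.002 -0.    -1.   ] w 7.99 F [ 0.6  0.2 -0.5] g 0.0
delta tool cm [ 0.28  0.35 11.99]
jar_giant 0.95 [253. 157.] [0.5806 0.3409 0.    ]
cream_jar 0.81 [358. 198.] [0.5657 0.2142 0.    ]
```

View pics/t7.png

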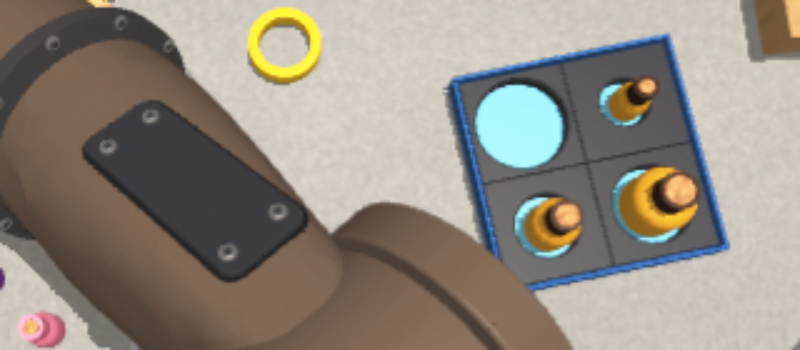

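Three jars stand upright in their recesses: small at (635,98), medium at (555,225) and large at (665,198). Only the giant recess at (520,125) is empty. I'll let the arm settle over the giant jar.

Emit:
{"op": "carry_out", "data": {
  "claw": [8, 8],
  "delta_pos": [
    [0, 0, 1],
    [0, 0, 0]
  ],
  "angular": [
    [0, 0, 0],
    [0, 0, 0]
  ]
}}

```text
clock: 34.3
position: [0.579, 0.3393, 0.1855]
ee_rot: [3.114, 0.402, -0.003]
force: [-0.6, -0.2, -0.7]
width: 0.87
gripper_force: 0.0
```

Emit:
{"op": "carry_out", "data": {
  "claw": [8, 8, 8, 8, 8, 8, 8, 8, 8, 4.2, 4.2, 4.2, 4.2, 4.2, 4.2, 4.2],
  "delta_pos": [
    [0.1, -0.1, 0.8],
    [0, 0, 1.6],
    [0, 0, 2],
    [0, 0, 2],
    [0, 0, 2],
    [0, 0, 1.2],
    [0, 0, 0.7],
    [0, 0, 0.4],
    [0, 0, 0],
    [0, 0, 0],
    [0, 0, 0],
    [0, 0, 0],
    [0, 0, 0],
    [0, 0, 0],
    [0, 0, 0],
    [0, 0, 0]
  ],
  "angular": [
    [0, 0, 0],
    [0, 0, 0],
    [0, 0, 0],
    [0, 0, 0],
    [0, 0, 0],
    [0, 0, 0],
    [0, 0, 0],
    [0, 0, 0],
    [0, 0, 0],
    [0, 0, 0],
    [0, 0, 0],
    [0, 0, 0],
    [0, 0, 0],
    [0, 0, 0],
    [0, 0, 0],
    [0, 0, 0]
  ],
  "force": 25
}}

```text
clock: 35.9
position: [0.5802, 0.3419, 0.0804]
ee_rot: [3.115, 0.404, 0.001]
force: [1.1, -3.4, 3.8]
width: 0.494
gripper_force: 25.0
```

Run:
```python
from h import *
go((.605,-.167,.215))
```

```text
t 35.9 pos [0.5802 0.3419 0.0804] tilt [ 0.001 -0.001 -1.   ] w 4.53 F [ 1.1 -3.4  3.8] g 25.0
delta tool cm [-10.58  49.85 -13.41]
```

Emit:
{"op": "carry_out", "data": {
  "claw": [4.2, 4.2, 4.2, 4.2, 4.2, 4.2, 4.2, 4.2, 4.2, 4.2],
  "delta_pos": [
    [0, 0, 0],
    [0, 0, -0.5],
    [0, 0, -1.2],
    [0, 0, -2],
    [0, 0, -2.2],
    [0, 0, -2.4],
    [0, 0, -2.2],
    [0, 0, -1.8],
    [0, 0, -1.1],
    [0, 0, 0]
  ],
  "angular": [
    [0, 0, 0],
    [0, 0, 0],
    [0, 0, 0],
    [0, 0, 0],
    [0, 0, 0],
    [0, 0, 0],
    [0, 0, 0],
    [0, 0, 0],
    [0, 0, 0],
    [0, 0, 0]
  ],
  "force": 30
}}

```text
clock: 36.9
position: [0.5798, 0.3438, 0.2161]
ee_rot: [-3.113, -0.406, -0.004]
force: [0.5, -0.2, -4.7]
width: 0.492
gripper_force: 29.9
```

Emit:
{"op": "carry_out", "data": {
  "claw": [4.2, 4.2, 4.2, 4.2, 4.2, 4.2, 4.2, 4.2, 4.2, 4.2, 4.2, 4.2, 4.2, 4.2, 4.2, 4.2, 4.2, 4.2, 4.2, 4.2],
  "delta_pos": [
    [-0.2, 1, 0],
    [-0.4, 2, 0],
    [-0.6, 2.8, 0],
    [-0.7, 3.2, 0],
    [-0.7, 3.2, 0],
    [-0.7, 3.2, 0],
    [-0.7, 3.2, 0],
    [-0.7, 3.2, 0],
    [-0.7, 3.2, 0],
    [-0.7, 3.2, 0],
    [-0.7, 3.2, 0],
    [-0.7, 3.2, 0],
    [-0.7, 3.2, 0],
    [-0.7, 3.2, 0],
    [-0.7, 3.2, 0],
    [-0.6, 2.6, 0],
    [-0.5, 1.8, 0],
    [-0.1, 0.9, 0],
    [0, 0.3, 0],
    [0, 0, 0]
  ],
  "angular": [
    [0, 0, 0],
    [0, 0, 0],
    [0, 0, 0],
    [0, 0, 0],
    [0, 0, 0],
    [0, 0, 0],
    [0, 0, 0],
    [0, 0, 0],
    [0, 0, 0],
    [0, 0, 0],
    [0, 0, 0],
    [0, 0, 0],
    [0, 0, 0],
    [0, 0, 0],
    [0, 0, 0],
    [0, 0, 0],
    [0, 0, 0],
    [0, 0, 0],
    [0, 0, 0],
    [0, 0, 0]
  ]
}}

```text
clock: 38.9
position: [0.6025, -0.1657, 0.2137]
ee_rot: [-3.114, -0.406, 0.001]
force: [0.3, 0.1, -3.9]
width: 0.496
gripper_force: 29.9
```

Run:
```python
from h import *
go((.605,-.167,.0934))
w=arm.get_image("wrist"); save(w,"w8")
for l in "jar_giant nest_large nest_medium nest_giant nest_small".split():
    z=.132 if l[0]=='j' else .005
    for r in arm.place_of(l,w)[:2]: print(l,round(r["conf"],2),np.round(np.array(r["centre"])*[512,384]),np.round(at(w,r["centre"],z),4))
```

```text
t 38.9 pos [ 0.6025 -0.1657  0.2137] tilt [-0.001  0.001 -1.   ] w 4.55 F [ 0.3  0.1 -3.9] g 29.9
delta tool cm [ 0.22  0.2  12.03]
jar_giant 0.89 [252. 193.] [ 0.6019 -0.1675  0.132 ]
nest_large 0.53 [360. 161.] [ 0.6311 -0.2868  0.005 ]
nest_giant 0.48 [254. 193.] [ 0.5634 -0.181   0.005 ]
nest_small 0.73 [359. 158.] [ 0.6343 -0.2843  0.005 ]
nest_small 0.61 [251. 195.] [ 0.5604 -0.1791  0.005 ]
```

View pics/w8.png

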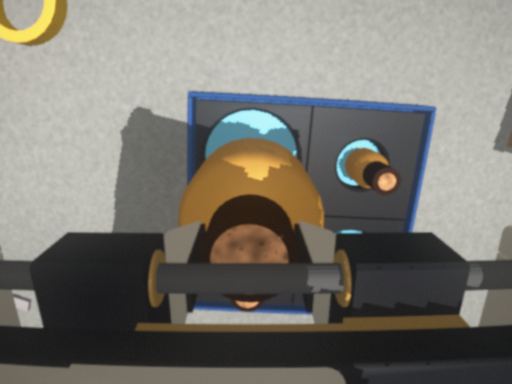

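The giant jar is held upright over its recess at (252,150). The small jar is seated at (365,165).

Emit:
{"op": "carry_out", "data": {
  "claw": [4.2, 4.2, 4.2, 4.2, 4.2, 4.2, 4.2, 4.2, 4.2, 4.2, 4.2, 4.2, 4.2, 4.2, 4.2, 4.2, 4.2, 4.2, 4.2, 4.2],
  "delta_pos": [
    [0.2, 0.15, 0.6],
    [0, 0, 1.4],
    [0, 0, 1.9],
    [0, 0, 1.9],
    [0, 0, 1.6],
    [0, 0, 1.2],
    [0, 0, 0.8],
    [0, 0, 0.6],
    [0, 0, 0.4],
    [0, 0, 0.3],
    [0, 0, 0.3],
    [0, 0, 0.2],
    [0, 0, 0.2],
    [0, 0, 0.2],
    [0, 0, 0.1],
    [0, 0, 0.1],
    [0, 0, 0.05],
    [0, 0, 0],
    [0, 0, 0],
    [0, 0, 0]
  ],
  "angular": [
    [0, 0, 0],
    [0, 0, 0],
    [0, 0, 0],
    [0, 0, 0],
    [0, 0, 0],
    [0, 0, 0],
    [0, 0, 0],
    [0, 0, 0],
    [0, 0, 0],
    [0, 0, 0],
    [0, 0, 0],
    [0, 0, 0],
    [0, 0, 0],
    [0, 0, 0],
    [0, 0, 0],
    [0, 0, 0],
    [0, 0, 0],
    [0, 0, 0],
    [0, 0, 0],
    [0, 0, 0]
  ]
}}

```text
clock: 41.2
position: [0.605, -0.1673, 0.0958]
ee_rot: [3.115, 0.405, 0.0]
force: [1.0, 0.3, -4.0]
width: 0.494
gripper_force: 29.9
```

Emit:
{"op": "carry_out", "data": {
  "claw": [4.2, 4.2, 4.2, 4.2],
  "delta_pos": [
    [0, 0, 0.1],
    [0, 0, 0.1],
    [0, 0, 0.05],
    [0, 0, 0]
  ],
  "angular": [
    [0, 0, 0],
    [0, 0, 0],
    [0, 0, 0],
    [0, 0, 0]
  ]
}}

```text
clock: 41.6
position: [0.6051, -0.1673, 0.0934]
ee_rot: [3.115, 0.405, 0.001]
force: [-1.1, -0.1, -2.8]
width: 0.493
gripper_force: 29.9
```

Emit:
{"op": "carry_out", "data": {
  "claw": [4.2, 4.2, 4.6, 4.7, 4.8, 5, 5.5, 6, 7, 7, 7, 7, 7, 7, 7, 7, 7, 7],
  "delta_pos": [
    [0, 0, 0.05],
    [0, 0, 0],
    [0, 0, 0],
    [0, 0, 0],
    [0, 0, 0],
    [0, 0, 0],
    [0, 0, 0],
    [0, 0, 0],
    [0, 0, 0],
    [0, 0, 0],
    [0, 0, -1],
    [0, 0, -2],
    [0, 0, -3],
    [0, 0, -3],
    [0, 0, -2],
    [0, -1, -1],
    [0, -2, 0],
    [0, -3, 0]
  ],
  "angular": [
    [0, 0, 0],
    [0, 0, 0],
    [0, 0, 0],
    [0, 0, 0],
    [0, 0, 0],
    [0, 0, 0],
    [0, 0, 0],
    [0, 0, 0],
    [0, 0, 0],
    [0, 0, 0],
    [0, 0, 0],
    [0, 0, 0],
    [0, 0, 0],
    [0, 0, 0],
    [0, 0, 0],
    [0, 0, 0],
    [0, 0, 0],
    [0, 0, 0]
  ]
}}

```text
clock: 43.4
position: [0.5893, -0.1097, 0.2128]
ee_rot: [3.115, 0.401, 0.0]
force: [0.0, 1.2, -0.0]
width: 0.765
gripper_force: 0.0
```

Emit:
{"op": "carry_out", "data": {
  "claw": [7, 7, 7, 7, 7, 7, 7, 7],
  "delta_pos": [
    [0, -3.5, 0],
    [0, -3.5, 0],
    [0, -3.5, 0],
    [0, -3.5, 0],
    [0, -2, 0],
    [0, -1, 0],
    [0, 0, 0],
    [0, 0, 0]
  ],
  "angular": [
    [0, 0, 0],
    [0, 0, 0],
    [0, 0, 0],
    [0, 0, 0],
    [0, 0, 0],
    [0, 0, 0],
    [0, 0, 0],
    [0, 0, 0]
  ]
}}

```text
clock: 44.2
position: [0.5462, 0.0539, 0.2125]
ee_rot: [3.115, 0.404, -0.001]
force: [0.1, -0.8, 0.1]
width: 0.764
gripper_force: 0.0
```

Run:
```python
from h import *
w=arm.get_image("top"); a=cv2.resize(w["frame"][100:240,140:460],None,fx=2.2,fy=2.2)
w=arm.get_image("scene"); b=cv2.resize(w["frame"][110:290,110:350],None,fx=1.6,fy=1.6)
c=np.zeros((a.shape[0]+b.shape[0],a.shape[1],3),np.uint8); c[:a.shape[0]]=a; c[a.shape[0]:,:b.shape[1]]=b
print(c.shape); save({"frame":c},"f9")
```

```text
(596, 704, 3)
```

View pics/f9.png

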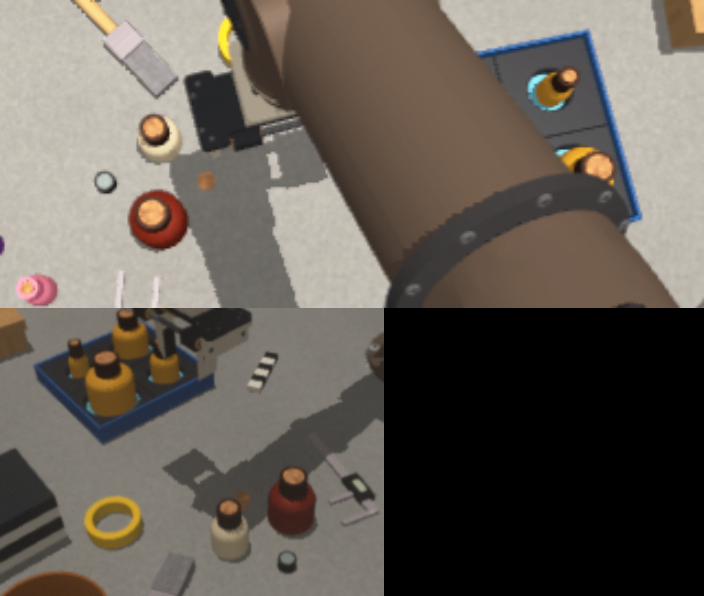

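The lower (scene) crop shows all four mustard jars upright in their recesses: giant (110,385), small (77,360), large (128,335) and medium (165,365). The cream and red jars are standing where they were, and the gripper is clear.

```bash
python3 -c "
from cell import arm
print(arm.sign_off())"
```

```text
the job is handed in; nothing more can be done
None
```

All four mustard-yellow jars are packed upright in their own recesses, the cream and red-brown jars still stand where they were, and the job is handed in at about 44 s of the 125 s allowed.

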